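# Seat the egg cup and the salt on the breakfast board

### The job

The breakfast board is about to be carried to the table, but the egg cup (with its egg) and the salt shaker stand beside their round recesses. With light taps of the fingertips, low down so that nothing tips, nudge the egg cup and the salt shaker across the board until each drops fully into its own recess and stands upright there. Do not grip or lift anything, do not knock the cup over or lose the egg, and leave the board, the spoon and everything else where they are.

Things in the scene. Friction and masses are not known exactly. Their poses are not given: they have to be found in the camera images.
- board: light wooden breakfast board, loose on the worktop (0.45 kg), 160 x 240 x 15 mm, edges rounded. Origin: centre of its underside; z up, y along the long side; flat top at z = 15 mm. Three recesses 4 mm deep: round, cork-lined, 44 mm wide for the egg cup, 37 mm for the salt shaker; a 30 x 135 mm slot along its +x side, centred at x = 52, y = 0 mm, that holds the spoon
- egg_recess (a point): centre of the floor of the egg cup's recess (44 mm diameter, 4 mm deep), at x = -14, y = -48, z = 11 mm in the board's frame
- salt_recess (a point): centre of the floor of the salt shaker's recess (37 mm diameter, 4 mm deep), at x = -14, y = 58, z = 11 mm in the board's frame
- egg_cup: blue ceramic egg cup (0.11 kg), 40 mm tall; origin: centre of the underside, z up. Foot 38 mm across, 3 mm thick; bulbous bowl, widest (53 mm) 21 mm up, rim 47 mm. The egg in it rises to 66 mm. Pushed low (10 to 25 mm up) and slowly it slides, at the rim or hard it topples; it rocks going over the recess's edge. It starts on the flat of the board, 24 to 53 mm from its recess's middle
- egg: brown boiled egg (0.058 kg), 54 mm tall and 40 mm thick, standing loose in the egg cup, blunt end down. Origin: the middle of its blunt end, z along its length; upright in the cup this is 12 mm above the underside of the cup
- salt_shaker: small salt shaker, cream-coloured glass with a pale grey cap (0.09 kg), 31 mm in diameter, 42 mm tall. Origin: centre of its underside, z up. It starts on the flat of the board, 22 to 52 mm from its recess's middle
- spoon: small steel egg spoon, 109 mm long, lying in the slot of the board along the board's y. Origin: under the middle of its length. It stays where it is
- pepper_shaker: black pepper shaker with a pale grey cap, 31 mm in diameter, 42 mm tall, on the worktop behind the board; leave it alone. Origin: centre of its underside
- jam: jam jar, 68 x 84 mm, left of the board; firmly in place, leave it alone. Origin: centre of its underside
- honey: honey jar with a dark lid, 64 x 99 mm, behind the board; firmly in place, leave it alone. Origin: centre of its underside
- mandarin: mandarin, 58 mm, left of the board; leave it alone. Origin: its underside at the start
- lemon: lemon, 71 x 53 mm, left of the board; firmly in place, leave it alone. Origin: its underside at the start
- mill: wooden pepper mill, 58 mm in diameter, 130 mm tall, behind the board; leave it alone. Origin: centre of its underside

How it is judged (in metres and radians):
At the end, for the whole second after the job is handed in: egg cup and salt shaker each stand upright (within 0.05 rad) on the floor of their own recess (within 5 mm of its middle, at least 2.5 mm below the board's top), the egg still sits in its cup (tilt under 0.5 rad), all at rest (horizontal distance between egg_cup and egg_recess below 0.005 m and z of each of egg_cup, salt_shaker in the frame of board below 0.0125 m and angle between each of egg_cup, salt_shaker's own z axis and vertical below 0.05 rad and z of egg in the frame of egg_cup between 0.006 and 0.022 m and angle between egg's own z axis and vertical below 0.5 rad and horizontal distance between salt_shaker and salt_recess below 0.005 m and linear speed of each of egg_cup, salt_shaker below 0.02 m/s and linear speed of egg below 0.03 m/s); the robot touches nothing.
It fails at once if the egg cup (more than 0.4 rad) or the salt shaker (0.6 rad) is tipped over, or the egg falls out of its cup (angle between egg_cup's own z axis and vertical above 0.4 rad or distance between egg and egg_cup above 0.03 m or angle between salt_shaker's own z axis and vertical above 0.6 rad).
It fails at once if the egg cup or the salt shaker is lifted, or falls off the board (z of egg_cup in the frame of board above 0.025 m or z of any of egg_cup, salt_shaker in the frame of board below 0.006 m or z of salt_shaker in the frame of board above 0.027 m).
It fails at once if the fingers press the egg cup, the egg or the salt shaker with more than 12 N (gripped or struck, not tapped) (contact force between the fingers and egg_cup above 12 N or contact force between the fingers and egg above 12 N or contact force between the fingers and salt_shaker above 12 N).
It fails at once if the board is shoved (more than 30 mm) or lifted, or the spoon leaves its slot (distance of board from where it was at the start of the episode above 0.03 m or height (world z) of board above 0.01 m or z of spoon in the frame of board above 0.02 m or x of spoon in the frame of board below 0.035 m or x of spoon in the frame of board above 0.07 m).
It fails at once if the pepper shaker, the mandarin or the pepper mill is moved more than 30 mm (distance of any of pepper_shaker, mandarin, mill from where it was at the start of the episode above 0.03 m).
It also fails if it takes over 54 s, if anything falls off the work surface, if the arm or the gripper's body presses on something with over 40 N, if the wrist force passes 120 N, or if a joint passes its speed limit or range.

### The arm

A 6-joint arm with a two-finger parallel gripper is mounted at the origin on a cart in front of the work surface, level with it; the furniture and walls round the work are solid. World frame = base frame: x ahead of the robot, y to its left, z up, the work surface at z = 0. Lengths are in mm, angles in rad, forces in N, time in s.
With the tool pointing down it reaches from about 425 to 925 mm from the base axis. Payload 12.5 kg.
Tool frame: the origin (TCP) lies midway between the tips of the shut fingers; the grasp point (between the pads) lies 19 mm behind it; z points along the fingers, y is the line along which they close (so a half turn about z gives the same grasp; the last joint's range is limited). The gripper opens to 85 mm and grips with 20 to 120 N. Pads are 22 mm wide; open, the fingers measure 114 mm over their backs; the gripper's body (76 mm by 85 mm) begins 54 mm behind the grasp point. The pads swing forward as they close: fully open they stand 13 mm farther back than shut.
Start: joints at [-1.329, 0.491, 1.559, -0, 1.092, -0.106], TCP at [213.042, -587.587, 231.327] pointing down, gripper open.
Joint ranges: [-3.1, 3.1], [-0.84, 2.19], [0.05, 2.79], [-1.13, 4.28], [0.06, 2.93], [-2.69, 2.69]. Speed limits (rad/s): [2.22, 2.22, 2.79, 3.14, 3.14, 3.14].

### API

Orientations are given as a unit quaternion [x, y, z, w].
In Python, from plant import bot, cams, probe_bus gives the robot as it stands (bot), with the cameras (cams) and the readings (probe_bus).
- The arm moves only by the shell command python3 drive.py 'ROWS' [OPENING] [FORCE]. ROWS is a JSON list of rows, 1 to 8 of them, each of 6 numbers: dx, dy, dz in mm, then a rotation vector rx, ry, rz in rad; each row is the pose to reach, as a shift and turn from the pose commanded when the command began, along the tool's axes at that moment; what a row does not reach only later rows make up. A row lasts 1/12 s, in which the tool goes at most 41.7 mm and 0.125 rad, less where a joint would pass 70% of its speed; a pose out of reach is approached as far as the arm can. OPENING is the opening from 0.0 (shut) to 1.0 (fully open), set as the command begins (- or left out keeps the last). The fingers move at their own pace and stop on an object; FORCE is the grip in N (left out, the last holds). Time passes only in rows, so rows that do not move let the fingers close. It prints the time, the measured TCP pose, the force, the opening and the grip force at its end.
- probe_bus.sense(): the state, without advancing time (a new reading comes with each control period).
- cams.camera(name): name is "side" or "top"; returns the picture (400x640x3 uint8, red, green, blue); there is no depth.
- cams.camera_info(name): a dict with "intrinsics" (3x3 intrinsics, pixels), "rvec" (rotation vector, rad) and "tvec" (3), from world to camera coordinates, as OpenCV has them. Camera axes: x right, y down, z forward; pixel columns grow to the right and rows downward; lengths in mm; the calibration is good to about 2 mm. A picture is of the moment at which its call begins. camera_info takes no time and is no camera call.
- bot.finish_job(): hands the job in; it is judged then, once.
The state is a dict: "time_s": time; "joint_positions": joint angles; "qd": joint speeds; "tau": joint torques, N m; "tool_pos": TCP position; "ee_rot": TCP orientation; "contact_force": force on the tool from outside, world axes, zero at the start; "moment": the same for the moment, N m; "width": opening from 0.0 (shut) to 1.0 (fully open); "finger_force": force on a finger pad.
Only numpy, scipy, OpenCV 4.12 (cv2) and the standard library are available. Lean on these libraries where they do the work, as an engineer would, in place of code of your own. Each camera call takes 0.05 s, during which the arm holds its last target. There are 200 camera calls.

## Working session

There is one attempt and no reset: what is moved stays moved. The work goes in short steps, Python scripts to look and compute and a shell command to move; the robot and the scene stay as the last step left them, time stands still between calls to the robot, and variables do not carry over. Pictures are saved under pics/ and viewed, at most 10 in all, crops included, and the job is handed in when it is done.

```bash
ls; mkdir -p pics
python3 - <<'E'
from plant import bot, cams, probe_bus
import cv2
for n in("top","side"):
    cv2.imwrite(f"pics/{n}0.png",cams.camera(n)[:,:,::-1]); print(n,cams.camera_info(n))
print(probe_bus.sense())
E
```

```text
drive.py
pics
plant.py
top {'intrinsics': array([[370.96564551,   0.        , 316.88579876],
       [  0.        , 370.96564551, 195.11493085],
       [  0.        ,   0.        ,   1.        ]]), 'rvec': array([ 2.12532156, -2.19188974,  0.07174856]), 'tvec': array([ 211.54106694,  567.04527453, 1198.16140549])}
side {'intrinsics': array([[466.20288105,   0.        , 318.66378879],
       [  0.        , 466.20288105, 199.4129681 ],
       [  0.        ,   0.        ,   1.        ]]), 'rvec': array([ 2.16201127, -0.0351977 ,  0.03009625]), 'tvec': array([-585.12780913,  180.99141343, 1077.42900306])}
{'time_s': 0.1, 'joint_positions': array([-1.32859938e+00,  4.91506827e-01,  1.55937201e+00,  2.61657111e-05,
        1.09171650e+00, -1.05608611e-01]), 'qd': array([ 0.00022303, -0.00161487,  0.00027522,  0.00126732, -0.00038159,
        0.00060778]), 'tau': array([ 2.57212014e-03, -6.19446301e+01, -2.62027949e+01, -5.35072240e-05,
        2.87637995e-03,  5.15491990e-06]), 'tool_pos': array([ 212.9974332 , -587.37980705,  230.78717246]), 'ee_rot': array([ 9.84917902e-01,  1.73021602e-01, -2.26321531e-05, -5.00964297e-04]), 'contact_force': array([-0.49156705, -0.79452579, -0.00780217]), 'moment': array([-0.00468849,  0.00896024, -0.00725636]), 'finger_force': 0.0, 'width': 0.9957907597856912}
```

View pics/top0.png

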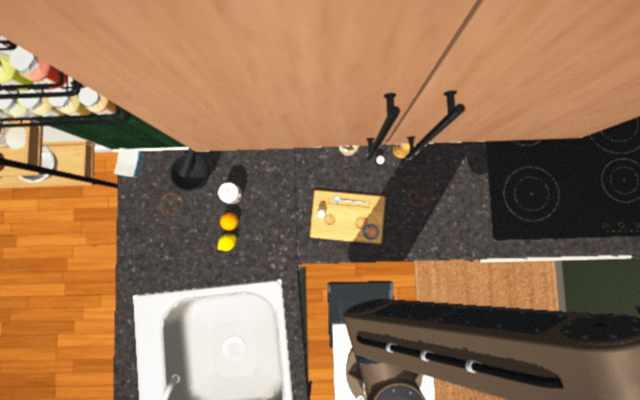

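View pics/side0.png

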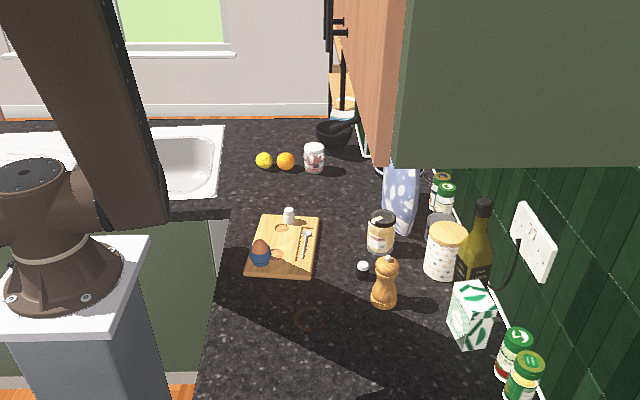

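The top view shows the board at about (310–385, 188–243), with the cup at (370,231) and the salt at (321,213). The side view has the cup at (260,254) and the salt at (289,215). I'll enlarge both views.

Run:
```python
import cv2,numpy as np
t=cv2.imread("pics/top0.png")[180:252,300:396]; s=cv2.imread("pics/side0.png")[200:290,235:331]
f=lambda a:cv2.resize(a,None,fx=6,fy=6,interpolation=cv2.INTER_CUBIC)
cv2.imwrite("pics/t1.png",cv2.resize(t,None,fx=8,fy=8,interpolation=cv2.INTER_CUBIC))
cv2.imwrite("pics/s1.png",f(s))
```

```text
(no output)
```

View pics/t1.png

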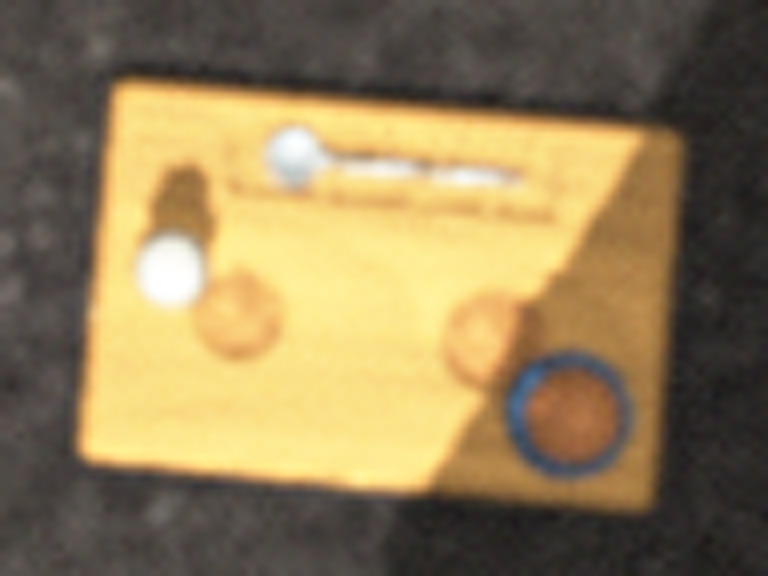

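View pics/s1.png

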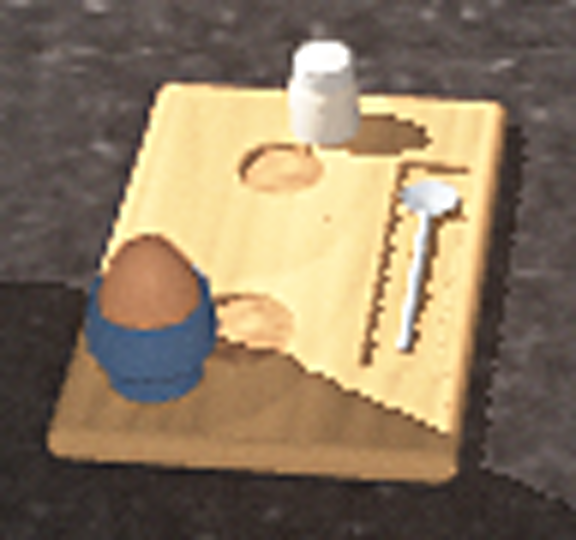

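The top crop (×8) shows the board corners at (110,80), (683,130), (655,512) and (80,463). The salt cap is at (171,270) and its recess at (238,316). The cup is at (570,414) and its recess at about (490,340). The side crop agrees: cup foot at (155,383), salt base at (323,130).

```bash
cat > h.py <<'E'
from plant import bot, cams, probe_bus
import cv2,numpy as np
from scipy.spatial.transform import Rotation as R
def ray(n,uv,z):
    c=cams.camera_info(n);M=cv2.Rodrigues(c["rvec"])[0];C=-M.T@c["tvec"]
    d=M.T@np.linalg.inv(c["intrinsics"])@np.array([*uv,1.]);return C+d*(z-C[2])/d[2]
def proj(n,p):
    c=cams.camera_info(n);return cv2.projectPoints(np.array(p,float).reshape(-1,3),c["rvec"],c["tvec"],c["intrinsics"],None)[0][:,0]
T=lambda x,y:((x+.5)/8-.5+300,(y+.5)/8-.5+180)
S=lambda x,y:((x+.5)/6-.5+235,(y+.5)/6-.5+200)
E
python3 - <<'E'
from h import *
np.set_printoptions(precision=1,suppress=True)
for l,p,z in [("TL",(110,80),15),("TR",(683,130),15),("BR",(655,512),15),("BL",(80,463),15),("saltcap",(171,270),57),("srec",(238,316),15),("erec",(490,340),15),("cup",(570,414),40)]: print("top",l,ray("top",T(*p),z))
for l,p,z in [("TL",(165,85),15),("TR",(503,103),15),("BR",(457,465),15),("BL",(52,437),15),("saltcap",(327,58),57),("saltbase",(324,130),15),("srec",(281,168),15),("erec",(250,322),15),("cupfoot",(155,383),15),("cupwid",(151,320),36)]: print("side",l,ray("side",S(*p),z))
E
```

```text
top TL [593.9 205.8  15. ]
top TR [565.1 -32.3  15. ]
top BR [407.7 -13.5  15. ]
top BL [434.5 222.8  15. ]
top saltcap [511.4 181.9  57. ]
top srec [493.4 155.4  15. ]
top erec [480.3  51.3  15. ]
top cup [449.   22.5  40. ]
side TL [439.6 221.5  15. ]
side TR [592.3 203.7  15. ]
side BR [566.2 -29.8  15. ]
side BL [411.   -9.9  15. ]
side saltcap [514.7 181.1  57. ]
side saltbase [512.1 185.4  15. ]
side srec [493.9 158.2  15. ]
side erec [484.4  55.8  15. ]
side cupfoot [448.5  20.   15. ]
side cupwid [447.3  33.4  36. ]
```

```bash
cat >> h.py <<'E'
def to(x,y,z,yaw=None):
    s=probe_bus.sense();r=R.from_quat(s["ee_rot"]);m=r.as_matrix()
    print(np.round(m.T@(np.array([x,y,z])-s["tool_pos"]),1), "now",np.round(s["tool_pos"],1),"yaw",np.degrees(np.arctan2(m[1,0],m[0,0])).round(1), "F",np.round(s["contact_force"],1),"t",s["time_s"],
     "" if yaw is None else np.round((r.inv()*R.from_euler("xyz",[np.pi,0,np.radians(yaw)])).as_rotvec(),3))
E
python3 -c "
from h import *
to(490,-220,231); to(461,33,150,129.9); to(461,33,110,129.9)"
```

```text
[ 3.856e+02 -2.510e+02  1.000e-01] now [ 213.  -587.4  230.8] yaw 19.9 F [-0.5 -0.8 -0. ] t 0.1 
[ 444.6 -498.6   81.3] now [ 213.  -587.4  230.8] yaw 19.9 F [-0.5 -0.8 -0. ] t 0.1 [-1.000e-03 -1.000e-03 -1.919e+00]
[ 444.6 -498.6  121.3] now [ 213.  -587.4  230.8] yaw 19.9 F [-0.5 -0.8 -0. ] t 0.1 [-1.000e-03 -1.000e-03 -1.919e+00]
```

```bash
python3 drive.py '[[30,-20,0,0,0,-0.1],[64,-42,0,0,0,-0.22],[98,-64,0,0,0,-0.34],[132,-86,0,0,0,-0.46],[166,-108,0,0,0,-0.58],[200,-130,0,0,0,-0.7],[234,-152,0,0,0,-0.82],[268,-174,0,0,0,-0.94]]' 1.0
python3 -c "
from h import *
to(490,-220,231,129.9); to(461,33,150,129.9)"
```

```text
time_s: 0.77
tool_pos: [406.4, -330.8, 231.2]
ee_rot: [0.798, 0.603, -0.0, -0.0]
contact_force: [0.8, -1.5, 0.7]
width: 1.003
finger_force: 0.0
[129.5  50.1   0.2] now [ 406.4 -330.8  231.2] yaw 74.1 F [ 0.8 -1.5  0.7] t 0.7667 [-0.    -0.    -0.974]
[364.9 -47.   81.2] now [ 406.4 -330.8  231.2] yaw 74.1 F [ 0.8 -1.5  0.7] t 0.7667 [-0.    -0.    -0.974]
```

```bash
python3 drive.py '[[38,-5,6,0,0,-0.12],[76,-10,14,0,0,-0.24],[114,-15,22,0,0,-0.36],[152,-20,30,0,0,-0.48],[190,-25,38,0,0,-0.6],[228,-30,46,0,0,-0.72],[266,-35,54,0,0,-0.84],[304,-40,62,0,0,-0.96]]'
python3 -c "
from h import *
to(461,33,130,129.9); to(461,33,60,129.9)"
```

```text
time_s: 1.43
tool_pos: [452.0, -27.8, 168.9]
ee_rot: [0.43, 0.903, -0.0, -0.0]
contact_force: [0.8, -0.9, 0.9]
width: 0.998
finger_force: 0.0
[41.5 45.3 38.9] now [452.  -27.8 168.9] yaw 129.1 F [ 0.8 -0.9  0.9] t 1.4333 [-0.     0.    -0.014]
[ 41.5  45.3 108.9] now [452.  -27.8 168.9] yaw 129.1 F [ 0.8 -0.9  0.9] t 1.4333 [-0.     0.    -0.014]
```

```bash
python3 drive.py '[[20,20,15,0,0,-0.014],[36,35,30,0,0,-0.014],[41,40,50,0,0,-0.014],[41,40,58,0,0,-0.014],[41,40,58,0,0,-0.014]]'
python3 - <<'E'
from h import *
to(451,25,110,129.9);to(451,25,18,129.9)
s=cams.camera("side")[150:290,180:340,::-1];cv2.imwrite("pics/s2.png",cv2.resize(s,None,fx=4,fy=4,interpolation=cv2.INTER_CUBIC))
E
```

```text
time_s: 1.85
tool_pos: [456.9, 27.6, 109.8]
ee_rot: [0.425, 0.905, -0.001, -0.002]
contact_force: [0.0, 0.2, 0.1]
width: 1.004
finger_force: 0.0
[ 1.7 -6.2 -0.1] now [456.9  27.6 109.8] yaw 129.7 F [0.  0.2 0.1] t 1.85 [-0.002 -0.002 -0.004]
[ 1.5 -6.  91.9] now [456.9  27.6 109.8] yaw 129.7 F [0.  0.2 0.1] t 1.85 [-0.002 -0.002 -0.004]
```

View pics/s2.png

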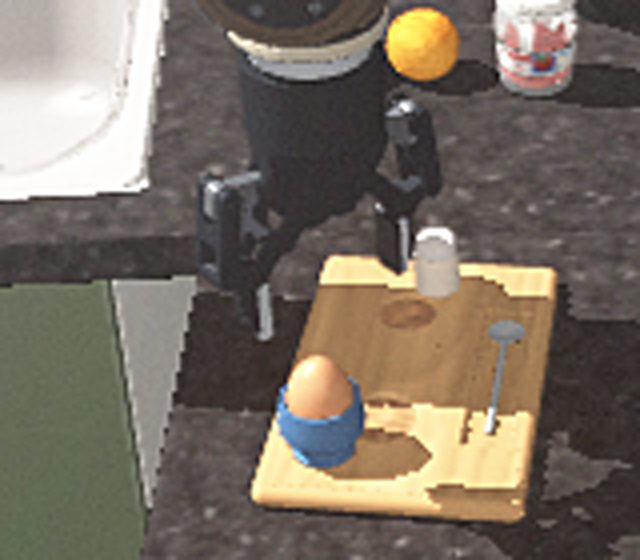

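The side crop (×4) shows the open fingers above the cup, with their tips at (262,335) and (400,265). The cup foot is at about (321,452) and the egg's top at (318,356). I'll check this against projections.

Run:
```python
from h import *
q=lambda p:np.round((proj("side",p)-[180,150]+.5)*4-.5).tolist()
d=np.array([.766,.643,0])
print("tips",q([np.array([456.9,27.6,123])+k*d for k in(-42.5,0,42.5)]))
print("cup foot,mid,eggtop",q([[449,23,15],[449,23,36],[449,23,81]]))
a=np.linspace(0,2*np.pi,73)
for nm,c,r in(("foot",15,19),("wide",36,26.5)):
  e=np.array(q([[449+r*np.cos(t),23+r*np.sin(t),c] for t in a]));print(nm,e.min(0),e.max(0))
e=np.array(q([[513+15.5*np.cos(t),183+15.5*np.sin(t),15] for t in a]));print("saltbase",e.min(0),e.max(0))
```

```text
tips [[265.0, 332.0], [327.0, 301.0], [387.0, 271.0]]
cup foot,mid,eggtop [[324.0, 452.0], [322.0, 425.0], [317.0, 365.0]]
foot [292. 431.] [357. 474.]
wide [277. 396.] [368. 455.]
saltbase [414. 275.] [460. 303.]
```

```bash
python3 drive.py '[[1.5,-6,5,0,0,0],[1.5,-6,25,0,0,0],[1.5,-6,45,0,0,0],[1.5,-6,62,0,0,0],[1.5,-6,75,0,0,0],[1.5,-6,84,0,0,0],[1.5,-6,90,0,0,0],[1.5,-6,91,0,0,0]]'
python3 - <<'E'
from h import *
to(451,25,18,129.9)
s=cams.camera("side")[190:300,200:340,::-1];cv2.imwrite("pics/s3.png",cv2.resize(s,None,fx=5,fy=5,interpolation=cv2.INTER_CUBIC))
E
```

```text
time_s: 2.57
tool_pos: [452.0, 24.2, 20.0]
ee_rot: [0.426, 0.905, -0.0, -0.0]
contact_force: [-0.8, 0.3, 0.3]
width: 0.996
finger_force: 0.0
[ 1.2 -0.2  2. ] now [452.   24.2  20. ] yaw 129.5 F [-0.8  0.3  0.3] t 2.5667 [-0.    -0.    -0.006]
```

View pics/s3.png

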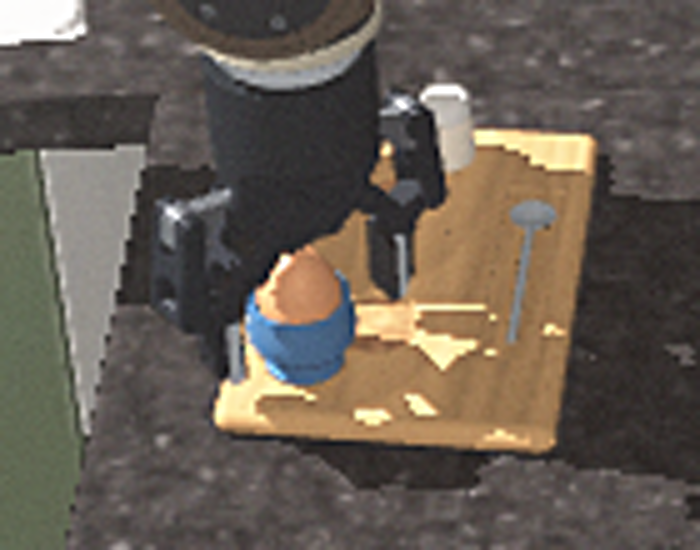

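The fingers straddle the cup cleanly: trailing tip at (237,380), cup at (302,325). I'll push along tool +y.

```bash
python3 drive.py '[[0,4,1,0,0,0],[0,8,1,0,0,0],[0,10,1,0,0,0],[0,12,1,0,0,0],[0,14,1,0,0,0],[0,16,1,0,0,0],[0,18,1,0,0,0],[0,20,1,0,0,0]]'|egrep "pos|force"
python3 drive.py '[[0,2,0,0,0,0],[0,4,0,0,0,0],[0,6,0,0,0,0],[0,8,0,0,0,0],[0,10,0,0,0,0],[0,10,0,0,0,0]]'|egrep "pos|force"
python3 - <<'E'
from h import *
to(481,50,18,129.9)
s=cv2.cvtColor(cams.camera("side"),cv2.COLOR_RGB2BGR);np.save("s.npy",s)
h=cv2.cvtColor(s,cv2.COLOR_BGR2HSV);m=cv2.inRange(h,(95,90,40),(125,255,255))[200:300,220:340]
ys,xs=np.where(m);print("blue",xs.min()+220,xs.max()+220,ys.min()+200,ys.max()+200)
d=cv2.imread("pics/side0.png");m0=cv2.inRange(cv2.cvtColor(d,cv2.COLOR_BGR2HSV),(95,90,40),(125,255,255))[200:300,220:340]
ys,xs=np.where(m0);print("blue0",xs.min()+220,xs.max()+220,ys.min()+200,ys.max()+200)
print(proj("side",[[449,23,36],[481,50,32],[449,23,15],[481,50,11]]))
cv2.imwrite("pics/s4.png",cv2.resize(s[190:300,200:340],None,fx=5,fy=5,interpolation=cv2.INTER_CUBIC))
E
```

```text
tool_pos: [467.5, 37.6, 19.3]
contact_force: [-1.2, -0.5, 1.2]
finger_force: 0.6
tool_pos: [475.6, 44.1, 19.3]
contact_force: [-0.2, -0.6, 0.5]
finger_force: 0.1
[1.1 8.  1.3] now [475.6  44.1  19.3] yaw 129.6 F [-0.2 -0.6  0.5] t 3.7833 [ 0.     0.    -0.005]
blue 260 298 220 263
blue0 250 270 246 266
[[260.18611876 255.79399078]
 [274.43851426 249.4204727 ]
 [260.73384314 262.55823229]
 [274.82605495 256.09657569]]
```

View pics/s4.png

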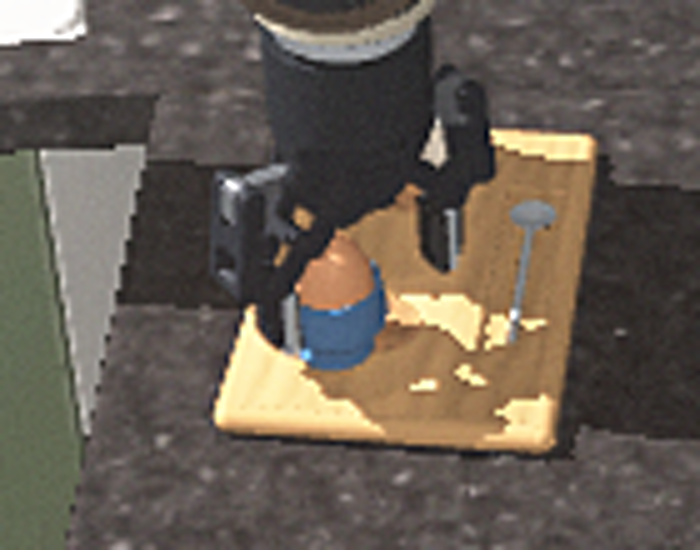

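Cup now at (340,330) in the crop, having slid about 18 mm on line with the board unmoved. I'll keep pushing slowly.

```bash
for i in 1 2; do python3 drive.py '[[0,1.2,0,0,0,0],[0,2.4,0,0,0,0],[0,3.6,0,0,0,0],[0,4.8,0,0,0,0],[0,6,0,0,0,0],[0,7.2,0,0,0,0],[0,8.4,0,0,0,0],[0,9.6,0,0,0,0]]'|egrep "pos|force"; done
python3 drive.py '[[0,1,0,0,0,0],[0,2,0,0,0,0],[0,3,0,0,0,0],[0,4,0,0,0,0]]'|egrep "pos|force"
python3 - <<'E'
from h import *
to(481,50,18,129.9)
s=cv2.cvtColor(cams.camera("side"),cv2.COLOR_RGB2BGR)
cv2.imwrite("pics/s5.png",cv2.resize(s[190:300,200:340],None,fx=5,fy=5,interpolation=cv2.INTER_CUBIC))
E
```

```text
tool_pos: [482.8, 50.1, 19.3]
contact_force: [-0.0, -0.8, -0.2]
finger_force: 0.0
tool_pos: [490.0, 56.2, 19.3]
contact_force: [-1.5, -1.3, -0.5]
finger_force: 0.4
tool_pos: [493.1, 58.7, 19.3]
contact_force: [-1.1, 0.2, 0.1]
finger_force: 0.4
[  1.  -14.9   1.3] now [493.1  58.7  19.3] yaw 129.6 F [-1.1  0.2  0.1] t 5.5 [-0.     0.    -0.005]
```

View pics/s5.png

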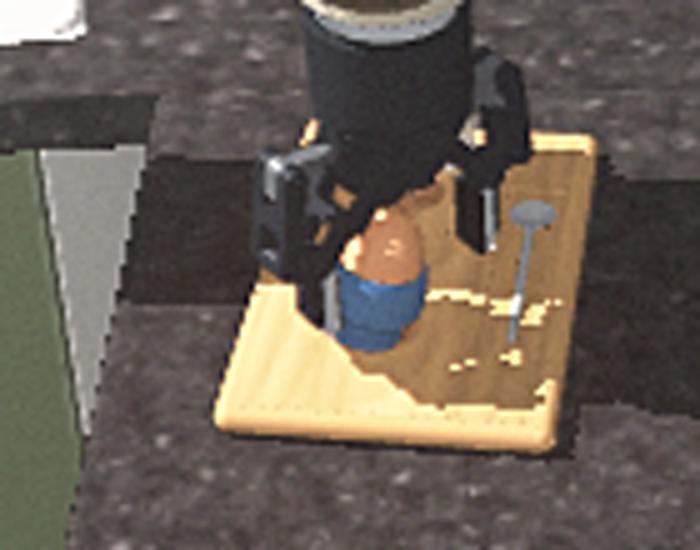

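The cup is at (380,300) and seems to be dipping over the recess edge. I'll nudge a little more.

```bash
for i in 1 2 3; do python3 drive.py '[[0,0.5,0,0,0,0],[0,1,0,0,0,0],[0,1.5,0,0,0,0],[0,2,0,0,0,0]]'|egrep "pos|force"; done
python3 - <<'E'
from h import *
s=cv2.cvtColor(cams.camera("side"),cv2.COLOR_RGB2BGR)
cv2.imwrite("pics/s6.png",cv2.resize(s[190:300,200:340],None,fx=5,fy=5,interpolation=cv2.INTER_CUBIC))
E
```

```text
tool_pos: [494.6, 59.9, 19.3]
contact_force: [0.3, -0.0, 0.0]
finger_force: 0.4
tool_pos: [496.2, 61.2, 19.3]
contact_force: [-0.6, -0.0, 0.8]
finger_force: 0.4
tool_pos: [497.8, 62.5, 19.3]
contact_force: [-0.4, -0.0, 1.0]
finger_force: 0.4
```

View pics/s6.png

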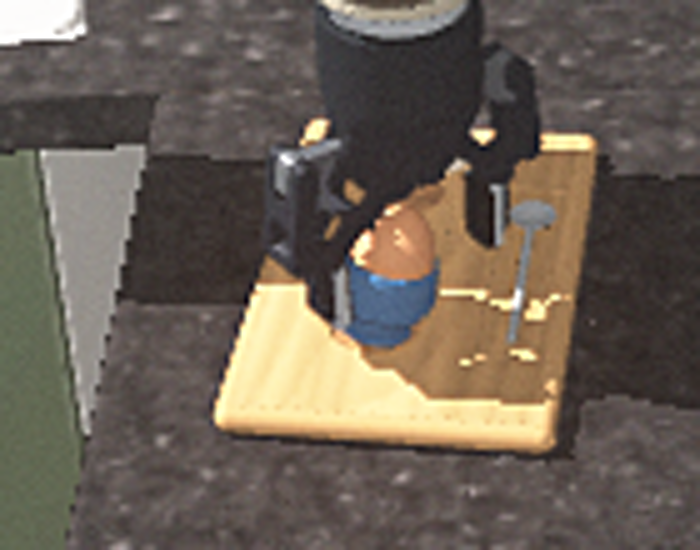

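The cup is at (393,300) and still following with low force. I'll back off, rise towards the salt side, and measure the cup numerically, since only one picture is left.

```bash
python3 drive.py '[[0,-3,0,0,0,0],[0,-8,0,0,0,0],[0,-13,0,0,0,0],[0,-14,-10,0,0,0],[0,-14,-40,0,0,0],[0,-14,-75,0,0,0],[0,-14,-100,0,0,0],[0,-14,-110,0,0,0]]'|egrep "pos|force"
python3 -c "
from h import *
to(513,183,125,145)"
```

```text
tool_pos: [487.7, 53.4, 133.3]
contact_force: [-0.9, 0.5, -0.1]
finger_force: 0.0
[ 83.8 102.    8.4] now [487.7  53.4 133.3] yaw 129.6 F [-0.9  0.5 -0.1] t 7.2667 [ 0.003  0.004 -0.269]
```

```bash
python3 drive.py '[[25,30,0,0,0,-0.1],[50,60,0,0,0,-0.2],[75,90,0,0,0,-0.269],[84,102,4,0,0,-0.269],[84,102,8,0,0,-0.269]]'|egrep "pos|force"
python3 - <<'E'
from h import *
to(513,183,125,145)
for n in("top","side"): cv2.imwrite(f"pics/{n}7.png",cams.camera(n)[:,:,::-1])
for n,(x0,x1,y0,y1) in(("top",(330,390,195,245)),("side",(250,310,215,275))):
  im=cv2.imread(f"pics/{n}7.png");h=cv2.cvtColor(im,cv2.COLOR_BGR2HSV)
  b=cv2.inRange(h,(95,80,30),(125,255,255));e=cv2.inRange(h,(0,80,30),(14,255,255))
  print(n)
  for y in range(y0,y1):
    r="".join("B" if b[y,x] else "e" if e[y,x] else "." for x in range(x0,x1))
    if "B" in r or "eee" in r: print(y,r)
E
```

```text
tool_pos: [512.4, 186.0, 122.0]
contact_force: [0.3, -0.1, -0.1]
finger_force: 0.0
[-2.3 -2.1 -3. ] now [512.4 186.  122. ] yaw 145.2 F [ 0.3 -0.1 -0.1] t 7.6833 [0.002 0.001 0.003]
top
195 .e......ee.e.e.................................e....eee.....
197 ...eee.e..ee..e.............................................
201 ......ee..eee...............................................
206 .....e.....eeeee.......................................e....
208 ..e........eeeee............................................
209 e...eeeeee.e.e.eee..........................................
213 e....ee..eeee.ee............................................
216 .............e.ee.............eeee.....e....................
217 ..e....e.ee...e...ee........eeeeeeee.B................e.....
218 .ee.e........e..e..e......eeeeeeeeeee.B...............e.....
219 ...e...............e......eeeeee.eeeee................e.....
220 e......e.......e..........eee.......ee.B..............e.....
221 ..........e...ee.ee........e........ee.B....................
222 ............ee.............e.........e.B..............e.....
223 
[... 2550 characters left out ...]
....eBBBBBBBBBBBBBBBBBBBe..eee...e.eee......e.....
253 ................BBBBBBBBBBBBBBBBB.e....e.......e.e....e.....
254 ................eBBBBBBBBBBBBBBBeee........e..e..ee.........
255 .................BBBBBBBBBBBB..Bee...e..ee.....e..e...e.....
256 ................eBBBB.....B..BBBee....e.ee............e.....
257 .................BBBBBBBBBBBBBB.ee........ee................
258 ...................BBBBBBBBBBB.e...e.e....eeee..eeeeee......
259 .....................BBBBBBBB.e......e.e.e..eee.ee..........
260 .......................e...e......ee....e.ee.eee............
261 ..............................e..ee.e...eee.................
262 .............................eee.e..........................
```

```bash
cat >> h.py <<'E'
def soft(f):
    a=cv2.imread(f).astype(np.float32) if isinstance(f,str) else f.astype(np.float32)
    return np.clip(a[...,0]/(a.sum(2)+15)-.36,0,.25)*4   # blueness
def reg(n,f0,f1,box,guess):
    x,y,w,h=box;W=np.array([[1,0,guess[0]],[0,1,guess[1]]],np.float32)
    A,B=soft(f0),soft(f1);t=A[y:y+h,x:x+w];W[:,2]+=[x,y]
    cc,W=cv2.findTransformECC(t,B,W,cv2.MOTION_EUCLIDEAN,(3,300,1e-6),None,1)
    c=np.array([w/2,h/2]);p=W[:,:2]@c+W[:,2];return p-(c+[x,y]),np.degrees(np.arctan2(W[1,0],W[0,0])),cc
E
python3 - <<'E'
from h import *
for n,box,g in(("side",(246,240,30,31),(14,-7)),("top",(358,220,26,24),(-9,-9))):
  print(n,reg(n,f"pics/{n}0.png",f"pics/{n}7.png",box,g))
for z in(0,-4): print(z,[ (proj(n,[[449+32.3,23+27.4,36+z]])-proj(n,[[449,23,36]])).round(2) for n in("side","top")])
print([ (proj(n,[[459,23,36]])-proj(n,[[449,23,36]])).round(2).tolist()+(proj(n,[[449,33,36]])-proj(n,[[449,23,36]])).round(2).tolist() for n in("side","top")])
E
```

```text
side (array([13.90289085, -7.11637002]), np.float32(7.4966974), 0.856051358504863)Traceback (most recent call last):
  File "<stdin>", line 3, in <module>
  File "h.py", line 21, in reg
    cc,W=cv2.findTransformECC(t,B,W,cv2.MOTION_EUCLIDEAN,(3,300,1e-6),None,1)
         ~~~~~~~~~~~~~~~~~~~~^^^^^^^^^^^^^^^^^^^^^^^^^^^^^^^^^^^^^^^^^^^^^^^^
cv2.error: OpenCV(4.12.0) /io/opencv/modules/video/src/ecc.cpp:589: error: (-7:Iterations do not converge) The algorithm stopped before its convergence. The correlation is going to be minimized. Images may be uncorrelated or non-overlapped in function 'findTransformECC'
```

The side registration shows the cup leaning about 7.5° towards +x. It is half in, with its trailing edge still on the rim, so I'll estimate its offset and lean direction.

Run:
```python
from h import *
np.set_printoptions(precision=1,suppress=True)
# egg blob centroids, top view, at z~60 (egg widest)
def egg(n,f,x0,x1,y0,y1):
  a=cv2.imread(f)[y0:y1,x0:x1].astype(float);r=a[...,2]/(a.sum(2)+5);b=a[...,0]/(a.sum(2)+5)
  g=a[...,1]/(a.sum(2)+5)
  blue=(b>.40)
  ys,xs=np.where(blue);return (xs.min()+x0,xs.max()+x0,ys.min()+y0,ys.max()+y0,blue.sum()),r,g,b
for f in("pics/top0.png","pics/top7.png"):
  o=egg("top",f,350,384,210,242);print(f,o[0])
  for y in range(0,32,1): print("".join("%3d"%(100*v) for v in o[3][y]))
```

```text
pics/top0.png (np.int64(364), np.int64(367), np.int64(226), np.int64(233), np.int64(10))
 23 22 22 22 22 22 21 22 21 21 21 21 21 22 21 21 21 22 21 21 21 20 19 19 18 19 18 19 18 18 18 19 19 18
 22 23 22 22 22 22 22 22 22 22 22 22 22 21 22 22 22 22 22 22 21 19 18 18 19 19 19 18 19 18 19 18 19 19
 23 23 23 23 23 23 22 22 22 22 22 22 22 22 22 22 22 22 22 21 20 18 19 18 19 18 19 20 18 19 19 19 18 20
 22 23 22 23 22 22 22 22 22 22 22 22 22 22 22 21 22 22 21 20 18 19 19 18 19 18 18 19 19 18 19 18 19 19
 22 22 23 22 23 23 23 23 22 22 22 22 22 22 22 22 22 21 19 18 18 19 18 18 19 18 18 19 19 19 19 18 17 20
 22 23 23 22 22 23 23 22 22 22 22 21 21 21 22 21 21 21 19 18 19 18 18 19 18 19 18 18 19 19 19 18 18 20
 22 23 23 23 23 23 23 22 22 20 20 20 20 21 20 20 20 19 19 19 19 18 19 20 19 19 18 19 19 19 19 18 20 20
 22 22 23 24 23 23 22 21 21 20 20 19 20 19 19 19 18 18 18 18 19 19 18 18 18 18 20 19 18 19 18 19 19 20
 22 22 23 23 23 22 21 20 20 20 20 20 19 20 18 18 19 19 19 18 18 19 18 19 18 18 18 19 18 19 19 18 17 20
 22 22 23 23 23 22 20 19 20 20 20 19 20 18 19 19 19 18 19 18 19 18 18 19 19 19 19 19
[... 4969 characters left out ...]
0 22 21 22 22 21 21 22 21 22 22 22 22 22 22 23 22 22 23 22 22 22 23 22 21 20 20 27
 26 26 26 26 23 19 20 22 23 22 22 22 22 22 21 21 22 22 21 22 22 22 22 22 22 22 23 22 22 22 22 20 21 27
 26 27 27 26 25 19 20 23 23 23 22 22 22 23 22 23 22 22 22 22 22 22 21 22 22 22 22 22 22 22 21 20 21 28
 28 23 26 28 27 20 20 22 22 23 23 23 23 23 23 23 23 22 23 22 22 21 22 22 22 22 22 21 22 22 21 20 22 29
 27 26 26 25 26 22 19 21 23 23 23 23 23 22 23 23 23 23 23 23 23 23 23 23 22 22 22 23 22 22 20 20 22 29
 26 27 24 27 27 22 19 20 22 22 22 23 22 23 23 22 23 23 23 23 23 23 23 23 23 23 22 22 23 22 21 19 24 30
 26 26 27 27 26 23 20 19 20 20 21 21 21 21 22 23 23 22 22 22 22 22 22 22 23 22 23 23 23 22 21 20 24 30
```

The ring centre has shifted by (-8.3,-9.6) px, and the egg is off-centre towards the push direction. The cup is leaning in along the right line, about 5 mm short. I'm above the salt now, so I'll do that first and then finish the cup.

```bash
python3 drive.py '[[0,0,15,0,0,0],[0,0,40,0,0,0],[0,0,65,0,0,0],[0,0,85,0,0,0],[0,-5,98,0,0,0],[0,-12,106,0,0,0],[0,-18,109,0,0,0],[0,-24,110,0,0,0]]'|egrep "pos|force"
for i in 1 2 3; do python3 drive.py '[[0,-1.5,0,0,0,0],[0,-3,0,0,0,0],[0,-4.5,0,0,0,0],[0,-6,0,0,0,0],[0,-7.5,0,0,0,0],[0,-9,0,0,0,0]]'|egrep "pos|force"; done
python3 - <<'E'
from h import *
to(512,186,12,145)
E
```

```text
tool_pos: [497.7, 162.2, 11.2]
contact_force: [0.2, 0.9, 0.1]
finger_force: 0.0
tool_pos: [493.2, 156.3, 11.5]
contact_force: [0.3, 1.1, -0.1]
finger_force: 0.3
tool_pos: [487.8, 148.8, 11.3]
contact_force: [0.5, 0.8, 0.3]
finger_force: 0.3
tool_pos: [482.6, 141.4, 11.2]
contact_force: [-0.2, 0.7, -0.1]
finger_force: 0.1
[ 1.5 53.4 -0.8] now [482.6 141.4  11.2] yaw 145.0 F [-0.2  0.7 -0.1] t 9.95 [-0. -0.  0.]
```

```bash
for i in 1 2 3 4; do python3 drive.py '[[0,-1,0,0,0,0],[0,-2,0,0,0,0],[0,-3,0,0,0,0],[0,-4,0,0,0,0]]'|egrep "pos|force"; done
python3 - <<'E'
from h import *
cv2.imwrite("pics/side8.png",cams.camera("side")[:,:,::-1])
a=cv2.imread("pics/side8.png");h=cv2.cvtColor(a,cv2.COLOR_BGR2HSV)
print(proj("side",[[493.7,155.2,11],[493.7,155.2,53],[513,183,15],[513,183,57]]).round(1).tolist())
for y in range(205,245): print(y,"".join("%4d"%v for v in a[y,268:298,0]))
E
```

```text
tool_pos: [480.4, 138.2, 11.2]
contact_force: [0.8, 0.1, -0.0]
finger_force: 0.1
tool_pos: [478.1, 134.9, 11.3]
contact_force: [0.3, -0.3, -0.0]
finger_force: 0.1
tool_pos: [475.8, 131.6, 11.3]
contact_force: [-0.1, 1.0, -0.9]
finger_force: 0.1
tool_pos: [474.0, 128.5, 11.4]
contact_force: [0.7, 3.3, 1.3]
finger_force: 1.9
[[281.4, 229.5], [280.8, 216.5], [288.9, 221.8], [288.4, 208.8]]
205   47  46  51  48  48  44  46  42  49  37  45  46  42  44  45  46  45  44  42  40  39  43  42  39  44  82  75  75  64  65
206   48  48  47  51  54  50  52  48  42  46  46  47  42  42  43  43  49  50  46  44  44  42  83  81  83  82  70  71  64  66
207   46  44  41  48  54  46  43  48  44  47  48  43  38  46  40  45  43  37  40  42  41  48  82  85  70  70  68  66  58  70
208   41  46  52  48  53  45  44  48  45  42  39  44  58  51  43  44  40  50  35  44  47  47 107 117 108  95  81  69  63  65
209   48  42  47  50  58  44  43  43  43  46  44  48 120  88  53  43  44  40  41  43  43  45  93  95  87  85  86  84  80  76
210   44  47  55  47  49  49  45  45  44  46  45  50  57  70  54  46  48  46  44  42 
[... 3589 characters left out ...]
 89  90  76  82  89  93  92  91  87  86  85  90  93  88  91  82  80  80  81
240  183 181 174 171 167 160 146 141 124 111  98  94  84  77  99  92  93  88  91  85  84  84  88 100  91  89  84  79  81  82
241  177 174 167 164 159 153 140 139 123 100  99  93  90  81  72 105  94  86  91  81  85  91  88  94  95  88  84  82  81  81
242  172 172 163 157 155 143 134 127 117 107  95  90  86  82  79 119  89  87  85  80  88  94  88  97  90  85  82  76  78  82
243  167 164 159 152 148 138 127 115 105  97  97  92  88  79  75 115  92  83  85  92  88  95  92  90  90  84  82  78  80  85
244  160 158 150 145 142 133 119 110 100  98  95  92  79  80  85 108  91  97 104  89  92  92  96  92  83  83  76  76  81  86
```

Force has risen to about 3 N, so the salt is against the far wall, and its left edge in the image is slanted, meaning it still leans. I'll back off slightly and look at the numbers again.

```bash
cat >> h.py <<'E'
def salt(f=None):
    a=cams.camera("side")[:,:,::-1]
    if f: cv2.imwrite(f,a)
    b=a[...,0].astype(float)
    for y in range(216,234):
        r=b[y,266:294]; i=np.where(r>115)[0]
        if len(i): print(y,i.min()+266,i.max()+266,end=" | ")
    print()
E
python3 drive.py '[[0,2,0,0,0,0],[0,4,0,0,0,0],[0,6,0,0,0,0],[0,6,0,0,0,0],[0,6,0,0,0,0]]'|egrep "pos|force"
python3 -c "
from h import *
salt('pics/side9.png')"
```

```text
tool_pos: [476.9, 133.4, 11.2]
contact_force: [0.8, 0.1, 0.8]
finger_force: 0.0
216 276 283 | 217 275 283 | 218 275 284 | 219 275 289 | 220 275 289 | 221 275 284 | 222 275 285 | 223 274 285 | 224 275 285 | 225 275 285 | 226 275 285 | 227 275 285 | 228 275 285 | 229 275 285 | 230 266 285 | 231 266 284 | 232 266 283 | 233 266 277 |
```

Salt now stands upright (both edges vertical at columns 275–285, base and cap lower by the expected amount). Back to the cup.

```bash
python3 drive.py '[[0,8,-2,0,0,0],[0,10,-25,0,0,0],[0,10,-60,0,0,0],[0,10,-95,0,0,0],[0,10,-115,0,0,0],[0,10,-120,0,0,0]]'|egrep "pos|force"
python3 -c "
from h import *
to(485,53,128,129.6)"
```

```text
tool_pos: [484.1, 142.1, 134.8]
contact_force: [0.3, -0.5, 1.2]
finger_force: 0.0
[-51.8 -72.5   6.8] now [484.1 142.1 134.8] yaw 145.0 F [ 0.3 -0.5  1.2] t 12.3 [0.004 0.003 0.269]
```

```bash
python3 drive.py '[[-20,-28,0,0,0,0.1],[-40,-56,2,0,0,0.2],[-52,-72,6,0,0,0.269],[-52,-72,6,0,0,0.269],[-52,-72,6,0,0,0.269]]'|egrep "pos|force"
python3 -c "
from h import *
to(485,53,17,129.6)"
```

```text
tool_pos: [484.0, 52.1, 124.7]
contact_force: [-0.8, 0.4, 0.9]
finger_force: 0.0
[-1.000e-01  1.400e+00  1.077e+02] now [484.   52.1 124.7] yaw 129.5 F [-0.8  0.4  0.9] t 12.7167 [-0.001 -0.001 -0.001]
```

```bash
python3 drive.py '[[0,1,15,0,0,0],[0,1,40,0,0,0],[0,1,62,0,0,0],[0,1,80,0,0,0],[0,1,94,0,0,0],[0,1,104,0,0,0],[0,1,107,0,0,0],[0,4,107,0,0,0]]'|egrep "pos|force"
python3 drive.py '[[0,2,0,0,0,0],[0,4,0,0,0,0],[0,6,0,0,0,0],[0,7,0,0,0,0],[0,8,0,0,0,0],[0,9,0,0,0,0],[0,10,0,0,0,0]]'|egrep "pos|force"
for i in 1 2 3; do python3 drive.py '[[0,0.8,0,0,0,0],[0,1.6,0,0,0,0],[0,2.4,0,0,0,0]]'|egrep "pos|force"; done
```

```text
tool_pos: [486.7, 55.7, 17.7]
contact_force: [-0.5, -0.5, 0.2]
finger_force: 0.0
tool_pos: [494.9, 61.7, 18.4]
contact_force: [0.2, -0.3, 0.7]
finger_force: 0.3
tool_pos: [496.7, 63.2, 18.3]
contact_force: [-0.0, -0.2, 0.9]
finger_force: 0.3
tool_pos: [498.0, 64.7, 18.2]
contact_force: [-3.5, -1.4, 1.8]
finger_force: 1.9
tool_pos: [500.3, 66.2, 18.3]
contact_force: [-3.1, -1.7, 2.4]
finger_force: 2.0
```

Same wall contact force as with the salt. I'll back off, rise away and check.

```bash
python3 drive.py '[[0,-3,0,0,0,0],[0,-8,0,0,0,0],[0,-14,0,0,0,0],[0,-17,-10,0,0,0],[0,-17,-40,0,0,0],[0,-17,-75,0,0,0],[0,-17,-105,0,0,0],[0,-17,-110,0,0,0]]'|egrep "pos|force"
python3 -c "
from h import *
to(560,-180,180)"
```

```text
tool_pos: [488.7, 55.2, 133.2]
contact_force: [0.5, -0.1, 0.7]
finger_force: 0.0
[-226.9  -94.6  -46.3] now [488.7  55.2 133.2] yaw 129.6 F [ 0.5 -0.1  0.7] t 15.3833
```

```bash
python3 -c "
from h import *
to(480,300,190)"; python3 drive.py '[[30,24,-10,0,0,0],[60,48,-20,0,0,0],[90,72,-30,0,0,0],[120,96,-40,0,0,0],[150,120,-50,0,0,0],[180,145,-55,0,0,0],[190,155,-57,0,0,0],[190,155,-57,0,0,0]]'|egrep "pos|force"
python3 - <<'E'
from h import *
salt()
for n in("top","side"): cv2.imwrite(f"pics/{n}10.png",cams.camera(n)[:,:,::-1])
a=cv2.imread("pics/top10.png")[180:252,300:396];b=cv2.imread("pics/side10.png")[203:275,243:321]
f=lambda q,k:cv2.resize(q,None,fx=k,fy=k,interpolation=cv2.INTER_CUBIC)
A,B=f(a,4),f(b,4);Z=cv2.imread("pics/side0.png")[203:275,243:321];
c=np.zeros((288*2,800,3),np.uint8);c[:288,:384]=A;c[:288,400:712]=B;c[288:,400:712]=f(Z,4);c[288:,:384]=f(cv2.imread("pics/top0.png")[180:252,300:396],4)
cv2.imwrite("pics/fin.png",c)
print(reg("side","pics/side0.png","pics/side10.png",(246,240,30,31),(14,-7)))
E
```

```text
[193.9 149.6 -56.9] now [488.7  55.2 133.2] yaw 129.6 F [ 0.5 -0.1  0.7] t 15.3833 
tool_pos: [485.4, 303.2, 185.8]
contact_force: [-0.9, -0.1, 0.3]
finger_force: 0.0
216 277 284 | 217 276 284 | 218 276 285 | 219 276 285 | 220 276 285 | 221 276 285 | 222 275 286 | 223 275 286 | 224 275 286 | 225 275 286 | 226 275 286 | 227 275 286 | 228 276 286 | 229 276 286 | 230 276 285 | 231 277 285 | 232 280 283 | 233 274 277 | 
(array([17.20446033, -6.72669918]), np.float32(0.43388197), 0.9059971323666248)
```

View pics/fin.png

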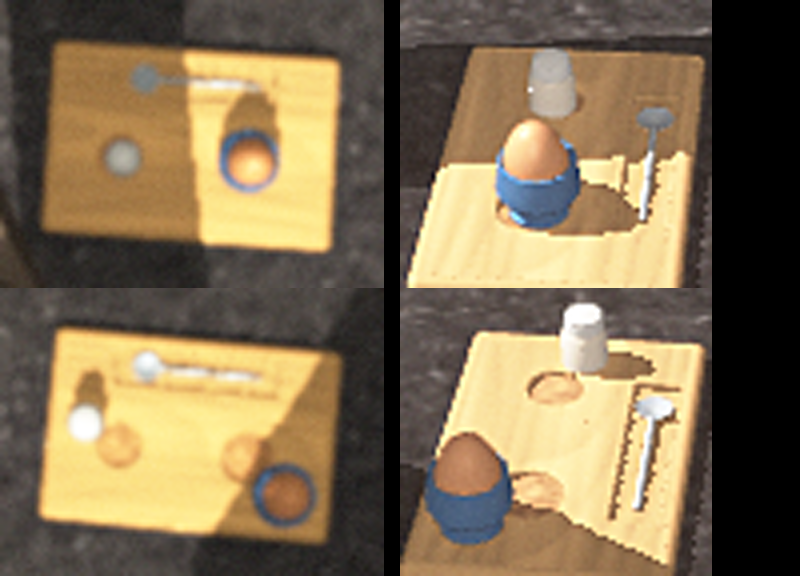

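The final picture shows the salt (montage 552,85) and the cup (540,185) upright, with a sliver of cork visible left of the cup's foot at (503,212). I need to check whether the cup is really down in its recess or has gone past it.

Run:
```python
from h import *
def ring(f):
    s=soft(f)[205:250,345:390]; s=cv2.resize(s,None,fx=8,fy=8,interpolation=cv2.INTER_CUBIC)
    m=(s>0).astype(np.uint8)
    a=cv2.imread(f)[205:250,345:390].astype(float);b=a[...,0]/(a.sum(2)+5);b=cv2.resize(b,None,fx=8,fy=8,interpolation=cv2.INTER_CUBIC)
    m=(b>.27).astype(np.uint8);n,l,st,ce=cv2.connectedComponentsWithStats(m)
    k=1+np.argmax(st[1:,4]);(c,r)=cv2.minEnclosingCircle(np.argwhere(l==k)[:,::-1].astype(np.float32))
    return (np.array(c)+.5)/8-.5+[345,205],r/8,st[k]/8
for f in("top0","top7","top10"):
    c,r,st=ring(f"pics/{f}.png");print(f,c.round(2),round(r,2),st[:4],"world@z36",ray("top",c,36).round(1),"@32",ray("top",c,32).round(1))
print("pred",proj("top",[[481.3,49.9,32]]))
# board edges in top pictures: compare rows/cols of board corners by board mask
for f in("top0","top10"):
    a=cv2.imread(f"pics/{f}.png");h=cv2.cvtColor(a,cv2.COLOR_BGR2HSV);m=cv2.inRange(h,(8,90,40),(30,255,255))[175:260,295:400]
    n,l,st,ce=cv2.connectedComponentsWithStats(m);k=1+np.argmax(st[1:,4]);c=max(cv2.findContours((l==k).astype(np.uint8),0,2)[0],key=cv2.contourArea)
    r=cv2.minAreaRect(c);p=np.array(r[0])+[295,175];print(f,"board rect",r,"ctr",ray("top",p,13).round(1))
a=cv2.imread("pics/side10.png")
print("blue ch / red ch side10 rows 250-262");
for y in range(248,264): print(y,"".join("%4d"%v for v in a[y,262:294,0]),"\n   ","".join("%4d"%v for v in a[y,262:294,2]))
```

```text
top0 [367. 227.] 31.73 [ 0.  0. 45. 45.] world@z36 [463.3  33.7  36. ] @32 [463.3  33.3  32. ]
top7 [372.94 227.  ] 27.85 [ 9.875  0.    35.125 45.   ] world@z36 [462.7  14.5  36. ] @32 [462.7  14.   32. ]
top10 [367. 227.] 31.73 [ 0.  0. 45. 45.] world@z36 [463.3  33.7  36. ] @32 [463.3  33.3  32. ]
pred [[361.68897577 221.62499409]]
top0 board rect ((52.38652038574219, 41.44157409667969), (73.85628509521484, 49.822181701660156), 5.440331935882568) ctr [500.3  94.9  13. ]
top10 board rect ((52.469024658203125, 40.964599609375), (73.96913146972656, 49.889251708984375), 3.814074993133545) ctr [501.9  94.6  13. ]
blue ch / red ch side10 rows 250-262
248  164 171 175 163 171 212 207 200 190 204 229 223 219 217 182 177 222 202 201 138 121 122 121 116 106 100  80  72 183 192 180 171 
     252 253 253 255 255 141 106 111 100  99 106 143 143 135 158 162 146 134 102  73  67  75  78  76  67  56 122 151 255 255 255 255
249  174 170 170 161 173 210 212 199 196 184 174 168 150 145 133 132 129 126 127 128 131 122 120 116 109  98  82  85  81  72  70  65 
     253 253 253 255 230 122 110 110 111 10
[... 3127 characters left out ...]
  78  85  86  91  95  87  79  76 
     250 249 249 250 250 253 253 253 253 252 255 255 255 255 255 255 255 255 222 180 184 182 180 170 166 173 187 192 188 178 168 158
262  156 158 161 156 161 166 168 171 168 166 169 181 180 182 181 181 176 184 185 185 192 190 186 178 175 189 198 206 194 189 172 168 
     249 249 251 250 250 253 253 253 252 252 253 254 255 255 255 255 255 255 255 255 255 255 255 255 255 255 255 255 255 255 255 255
263  155 153 159 154 164 170 169 173 163 164 175 176 180 179 180 176 171 172 179 177 179 181 170 167 171 180 185 186 180 176 163 159 
     249 249 251 249 251 253 253 253 251 252 253 254 254 254 254 254 253 254 255 255 255 255 255 254 255 255 255 255 255 255 254 252
```

Upright, but the offset looks larger than the recess clearance allows. I'll do a tactile check by straddling the cup again and nudging it gently back the other way. If it is seated, the force rises at the wall within about 6 mm. If it isn't, the nudge seats it.

```bash
python3 drive.py '[[-30,-24,10,0,0,0],[-60,-48,20,0,0,0],[-90,-72,30,0,0,0],[-120,-96,40,0,0,0],[-150,-120,50,0,0,0],[-180,-145,55,0,0,0],[-190,-153,57,0,0,0],[-190,-153,57,0,0,0]]'|egrep "pos|force"
python3 -c "
from h import *
to(486,54,17,129.6)"
```

```text
tool_pos: [488.1, 52.6, 127.7]
contact_force: [0.3, -0.2, -0.8]
finger_force: 0.0
[  2.3  -0.5 110.7] now [488.1  52.6 127.7] yaw 129.3 F [ 0.3 -0.2 -0.8] t 16.8667 [-0.001 -0.001 -0.006]
```

```bash
python3 drive.py '[[2,0,15,0,0,0],[2,0,40,0,0,0],[2,0,62,0,0,0],[2,0,82,0,0,0],[2,0,97,0,0,0],[2,0,106,0,0,0],[2,-2,110,0,0,0],[2,-8,110,0,0,0]]'|egrep "pos|force"
for i in 1 2 3 4 5; do python3 drive.py '[[0,-0.8,0,0,0,0],[0,-1.6,0,0,0,0],[0,-2.4,0,0,0,0]]'|egrep "pos|force"|tr '\n' ' ';echo; done
```

```text
tool_pos: [481.3, 53.1, 18.0]
contact_force: [-0.9, 1.0, 0.5]
finger_force: 0.0
tool_pos: [479.8, 51.4, 19.1] contact_force: [0.1, 0.1, 0.3] finger_force: 0.0 
tool_pos: [477.8, 50.0, 18.5] contact_force: [-0.1, 0.5, -0.5] finger_force: 0.0 
tool_pos: [475.8, 48.5, 18.3] contact_force: [-0.1, -0.0, 0.3] finger_force: 0.0 
tool_pos: [473.9, 46.9, 18.3] contact_force: [-0.3, 0.5, 0.8] finger_force: 0.0 
tool_pos: [472.1, 45.4, 18.3] contact_force: [0.7, -0.4, -1.2] finger_force: 0.0
```

```bash
for i in 1 2 3 4 5; do python3 drive.py '[[0,-0.8,0,0,0,0],[0,-1.6,0,0,0,0],[0,-2.4,0,0,0,0]]'|egrep "pos|force"|tr '\n' ' ';echo; done
```

```text
tool_pos: [470.3, 43.9, 18.3] contact_force: [0.1, 0.8, -0.3] finger_force: 0.3 
tool_pos: [468.4, 42.3, 18.3] contact_force: [0.3, -0.1, 0.5] finger_force: 0.4 
tool_pos: [466.6, 40.8, 18.3] contact_force: [0.9, 1.3, -0.0] finger_force: 0.6 
tool_pos: [465.1, 39.4, 18.4] contact_force: [3.1, 3.1, 1.6] finger_force: 2.0 
tool_pos: [462.9, 37.8, 18.3] contact_force: [2.7, 2.4, 2.1] finger_force: 2.0
```

Contact, about 6 mm of easy sliding, then a 2 N wall stop, so the cup is seated in its recess. I'll back off, retreat and run a final check.

```bash
python3 drive.py '[[0,3,0,0,0,0],[0,10,0,0,0,0],[0,17,0,0,0,0],[0,19,-10,0,0,0],[0,19,-40,0,0,0],[0,19,-75,0,0,0],[0,19,-105,0,0,0],[0,19,-115,0,0,0]]'|egrep "pos|force"
python3 drive.py '[[30,24,-10,0,0,0],[60,48,-20,0,0,0],[90,72,-30,0,0,0],[120,96,-40,0,0,0],[150,120,-50,0,0,0],[180,145,-55,0,0,0],[190,155,-57,0,0,0],[190,155,-57,0,0,0]]'|egrep "pos|force|time"
python3 - <<'E'
from h import *
salt("pics/side11.png")
print(reg("side","pics/side0.png","pics/side11.png",(246,240,30,31),(14,-7)),reg("side","pics/side10.png","pics/side11.png",(262,234,32,30),(-2,1)))
print(proj("side",[[485,53,32],[480.6,49,32]]))
E
```

```text
tool_pos: [478.8, 50.4, 136.9]
contact_force: [0.3, 0.6, 0.5]
finger_force: 0.0
time_s: 21.37
tool_pos: [475.7, 298.4, 190.5]
contact_force: [-0.1, -1.0, -0.2]
finger_force: 0.0
216 277 283 | 217 276 284 | 218 275 284 | 219 275 284 | 220 275 284 | 221 275 284 | 222 275 285 | 223 275 285 | 224 274 285 | 225 274 285 | 226 274 285 | 227 275 285 | 228 275 285 | 229 275 285 | 230 275 285 | 231 275 284 | 232 277 284 | 
(array([13.52446031, -4.93760815]), np.float32(3.0488157), 0.8742724971912327) (array([-3.37282997,  1.55531538]), np.float32(-2.9878163), 0.8900132823851934)
[[276.159125   248.58455175]
 [274.25371259 249.69313492]]
```

Run:
```python
from h import *
def asc(f,x0,x1,y0,y1):
  a=cv2.imread(f).astype(float)[y0:y1,x0:x1];s=a.sum(2)+1;b=a[...,0]/s;g=a[...,1]/s
  print(f)
  for y in range(y1-y0): print(y+y0,"".join("B" if b[y,x]>.36 else "e" if g[y,x]<.315 and b[y,x]<.3 else "k" if s[y,x]<150 else "." for x in range(x1-x0)))
asc("pics/side0.png",245,275,236,270);asc("pics/side10.png",260,292,228,263);asc("pics/side11.png",256,288,228,264)
asc("pics/top11.png",0,0,0,0) if 0 else None
```

```text
pics/side0.png
236 ..............................
237 ..............................
238 ..............................
239 .............eeee.............
240 ...........eeeeeee............
241 ..........ee.e.eeee...........
242 ..........eee....eee..........
243 .........ee..e.ee.eee.........
244 .........e..e...e.eeee........
245 .........e...e....e.e.........
246 ......Bee.e........eeeeB......
247 k....BBe.e..e....ee..eeBB.....
248 e.kk.Bee...e........ee..B.....
249 k..k.B.e..e.e..e.e.eeee.B.....
250 k.kk.Bee.ee..e....e.e.e.B..e..
251 kekkBB.....e.e...e..ee.BBB....
252 kkkkBBBee..e.e.e..eee.BBBB....
253 kkek.BBB.e......e.ee.BBBBB....
254 .kke.BBBBB..ee.e..BBBBBBBB....
255 .ke.BBBBBBBBBBBBBBBBBBBBBB....
256 kek..BBBBBBBBBBBBBBBBBBBBBe...
257 kk...BBBBBBBBBBBBBBBBBBBBB...e
258 .k...BBBBBBBBBBBBBBBBBBBB..ee.
259 kk....BBBBBBBBBBBBBBBBBB...e..
260 k......BBBBBBBBBBBBBBBBB......
261 e.......BBBBBBBBBBBBBBBB......
262 k.......BBBBBBBBBBBBBBBB......
263 k........BBBBBBBBBBBBBB.......
264 .........BBBBBBBBBBBBB........
265 ..........BBBBBBBBBBB.........
266 ............BBBBBB............

[... 2063 characters left out ...]
5 ........B............e..e.BB....
246 ........B.........eeeeeeeeBB....
247 ........B..............ee.BB....
248 ........BBB.......ee..eeBBBB....
249 ........BBBBB.eeeeeee.BBBBBBB...
250 ........BBBBBBBBBBBBBBBBBBBBB...
251 .......BBBBBBBBBBBBBBBBBBBBBB...
252 ........BBBBBBBBBBBBBBBBBBBBB...
253 ........BBBBBBBBBBBBBBBBBBBB....
254 ........BBBBBBBBBBBBBBBBBBB.....
255 .........BBBBBBBBBBBBBBBBB......
256 ..........BBBBBBBBBBBBBBBB......
257 ...........BBBBBBBBBBBBBBB......
258 ...........BBBBBBBBBBBBBBB......
259 ............BBBBBBBBBBBBB.......
260 ..............BBBBBBBBB.........
261 ................................
262 ................................
263 ................................
```

Run:
```python
from h import *
cv2.imwrite("pics/top11.png",cams.camera("top")[:,:,::-1])
def pr(f,ys,x0,x1):
  a=cv2.imread(f).astype(float);g=100*a[...,1]/(a.sum(2)+1);b=100*a[...,0]/(a.sum(2)+1)
  print(f,x0)
  for y in ys: print(y,"g"," ".join("%2d"%v for v in g[y,x0:x1]));print("    b"," ".join("%2d"%v for v in b[y,x0:x1]))
pr("pics/side11.png",range(231,247,3),260,290)
pr("pics/side10.png",range(229,245,3),262,292)
pr("pics/side0.png",range(239,252,3),246,276)
pr("pics/side11.png",range(252,262,2),260,292)
a=cv2.imread("pics/top11.png").astype(float);b=100*a[...,0]/(a.sum(2)+1)
for y in range(210,234): print(y,"".join("%3d"%v for v in b[y,350:376]))
```

```text
pics/side11.png 260
231 g 33 33 33 32 32 33 33 33 33 33 33 33 32 32 33 33 33 33 33 33 33 33 33 33 33 32 33 33 33 33
    b 22 23 23 23 23 22 22 22 22 23 23 22 23 22 21 28 30 30 30 30 30 30 30 30 30 27 21 22 23 22
234 g 33 33 33 33 33 32 32 32 33 33 33 32 32 33 33 33 32 33 33 33 33 33 33 33 33 33 33 33 33 33
    b 23 22 22 23 22 23 23 22 22 22 21 21 21 22 22 22 23 23 22 22 23 22 22 22 22 22 22 22 22 23
237 g 32 33 33 33 33 32 32 31 35 35 33 34 35 33 32 31 31 31 32 33 33 33 33 33 33 33 33 33 33 33
    b 23 23 22 23 22 23 22 21 27 28 32 30 26 24 23 23 22 22 22 23 22 23 22 21 22 22 22 22 22 23
240 g 32 33 33 33 33 32 36 35 35 34 35 34 34 33 32 31 31 31 31 31 32 32 32 33 33 33 32 33 33 32
    b 23 23 22 22 21 22 26 27 27 26 25 25 25 24 23 22 23 22 21 20 41 38 25 21 22 22 22 23 23 22
243 g 32 33 32 33 32 34 35 34 34 34 33 33 33 32 31 31 31 30 31 31 31 31 31 32 32 32 32 36 36 36
    b 22 22 21 20 47 27 25 26 25 24 24 24 25 24 22 22 22 22 22 22 21 29 43 33 22 21 22 25 26 27
246 g 35 35 36 33 33 32 34 33 33 33 32 32 32 31 31 30 31 31 31 31 31 30 31 29 32 36 35 35 35 35
    b 25 25 25 29 44 26 
[... 4554 characters left out ...]
 24 25 24 21 21 23 30 28 24 22 21 22
226  20 21 22 22 21 21 22 28 37 36 27 21 21 22 22 22 23 22 23 27 31 27 23 22 22 22
227  20 21 22 21 21 22 22 23 30 38 35 27 23 22 22 22 24 25 28 31 27 24 22 22 22 22
228  20 21 21 21 21 21 21 22 24 31 37 37 32 28 26 27 28 31 33 28 23 22 22 22 22 22
229  19 21 21 21 22 21 21 21 23 24 29 35 36 36 35 35 35 32 28 24 22 21 21 22 21 22
230  19 20 21 21 22 21 22 22 21 22 23 26 28 29 29 29 27 25 22 22 21 21 21 22 22 22
231  19 20 21 21 22 22 22 21 22 22 22 22 22 23 22 23 23 22 21 22 21 21 21 22 21 21
232  19 20 22 23 22 22 22 22 22 22 22 22 22 22 22 22 22 22 22 22 22 22 21 21 22 21
233  19 20 21 22 22 22 22 22 22 22 22 23 23 22 22 23 22 23 23 22 22 22 22 22 21 22
```

Run:
```python
from h import *
from scipy.optimize import least_squares
def edges(f):
  a=cv2.GaussianBlur(cv2.imread(f),(0,0),.7).astype(float);b=a[...,0]/(a.sum(2)+1);out={}
  def cross(p,off):  # first crossing below .28 from outside
    i=np.where((p[:-1]>.28)&(p[1:]<=.28))[0]
    return off+i[0]+(p[i[0]]-.28)/(p[i[0]]-p[i[0]+1]) if len(i) else np.nan
  L=[cross(b[y,300:330],300) for y in range(200,230,3)]
  Rr=[395-cross(b[y,370:396][::-1],0) for y in range(200,232,3)]
  Tp=[cross(b[180:205,x],180) for x in range(322,378,4)]
  Bt=[250-cross(b[225:251,x][::-1],0) for x in range(318,376,4)]
  return [np.nanmedian(v).round(2) for v in(L,Rr,Tp,Bt)]
for k in(0,7,10,11): print(k,edges(f"pics/top{k}.png"))
a=cv2.imread("pics/top10.png").astype(float);b=100*a[...,0]/(a.sum(2)+1)
for y in range(210,232): print(y,"".join("%3d"%v for v in b[y,350:376]))
```

```text
0 [np.float64(310.16), np.float64(384.71), np.float64(190.87), np.float64(241.78)]
7 [np.float64(323.42), np.float64(384.8), np.float64(190.96), np.float64(243.61)]
10 [np.float64(310.22), np.float64(384.69), np.float64(190.38), np.float64(241.13)]
11 [np.float64(311.25), np.float64(385.68), np.float64(191.19), np.float64(241.72)]
210  23 23 23 22 22 20 19 18 18 19 19 20 19 19 20 18 18 18 19 20 22 22 22 22 22 22
211  24 23 23 23 22 20 19 19 19 20 21 22 22 21 20 19 19 20 19 20 21 23 23 23 23 22
212  23 22 23 23 22 20 19 21 23 25 27 31 32 29 26 23 20 19 19 19 20 22 23 23 22 23
213  23 23 23 23 21 19 21 27 34 37 38 40 40 39 36 32 27 22 20 18 20 22 22 22 23 22
214  22 24 23 23 20 20 28 38 43 42 36 33 32 32 31 34 34 30 24 20 19 22 22 22 22 22
215  23 23 23 23 21 24 38 43 39 31 25 22 20 20 21 24 32 36 30 22 20 21 22 22 22 22
216  23 23 23 23 21 29 43 39 30 21 20 19 18 19 19 19 24 34 36 28 21 22 22 22 22 22
217  22 23 23 23 21 34 43 33 22 19 18 18 19 18 18 19 19 29 38 30 23 22 22 22 22 22
218  22 23 23 23 24 37 40 27 20 19 19 19 19 20 19 18 19 23 32 29 23 23 22 22 22 22
219  22 22 23 23 25 
[... 358 characters left out ...]
 22 21 22 26 31 26 23 22 22 22 22 22
224  21 21 21 22 22 26 36 38 29 23 22 21 22 22 23 22 24 30 30 24 22 22 22 22 22 22
225  21 21 21 22 22 24 30 37 38 30 25 23 23 24 24 26 30 31 26 22 22 22 22 22 22 22
226  21 22 22 21 21 22 24 29 35 37 36 33 32 32 33 32 30 26 23 22 22 22 22 22 22 22
227  20 21 21 21 21 21 21 23 26 30 34 35 36 35 32 28 25 22 22 22 22 21 22 22 21 22
228  21 21 22 22 21 22 21 21 22 23 25 26 27 26 24 22 21 21 21 21 22 21 21 22 21 22
229  21 22 22 22 22 22 22 21 21 21 22 22 22 21 22 21 20 21 21 21 22 21 21 22 22 22
230  21 22 22 22 22 22 22 22 22 22 22 21 22 22 22 21 22 21 22 22 22 21 21 22 22 22
231  20 22 22 22 22 22 22 22 22 23 22 22 22 22 22 22 22 22 22 22 21 21 22 22 21 21
```

Run:
```python
from h import *
for nm,c in(("10",(362.3,220.1)),("11",(364.5,222.3))):
  p0=ray("top",(370.7,231.5),36)
  for dz in(0,-4):
    p=ray("top",c,36+dz); print(nm,dz,p.round(1),(proj("side",[p])-proj("side",[p0])).round(2))
```

```text
10 0 [486.1  48.1  36. ] [[16.59 -7.36]]
10 -4 [486.2  47.7  32. ] [[16.7  -5.97]]
11 0 [478.7  41.2  36. ] [[13.37 -5.44]]
11 -4 [478.8  40.8  32. ] [[13.48 -4.05]]
```

Between the two wall stops the cup moved 6.1 mm relative to the board, which is exactly the recess clearance. The egg and rim are concentric, so the cup is upright. The salt is upright over its recess. Handing in.

```bash
python3 -c "
from plant import bot, cams, probe_bus
print(bot.finish_job())"
```

```text
the job is handed in; nothing more can be done
None
```

I handed the job in at about 22 s of the 54 s limit. My measurements put the egg cup (egg still in it) and the salt shaker upright in their own recesses, and the board within about 5 mm of where it started, but I didn't see the judge's verdict.

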